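Seat the insert disc in the potter's wheel bat

ROBOT

A 6-joint arm with a two-finger parallel gripper is mounted at the origin on the work surface. World frame = base frame: x ahead of the robot, y to its left, z up, the work surface at z = 0. Lengths are in m, angles in rad, forces in N, time in s.
With the tool pointing down it reaches from about 0.4 to 0.825 m from the base axis. Payload 7 kg.
Tool frame: the origin (TCP) lies at the very end of the fingers, on their centre line; the grasp point (between the pads) lies 19 mm behind it; z points along the fingers, y is the line along which they close (so a half turn about z gives the same grasp; the last joint's range is limited). The gripper opens to 88 mm and grips with 3 to 60 N. Pads are 19 mm wide; open, the fingers measure 130 mm over their backs; the gripper's body (78 mm by 193 mm) begins 47 mm behind the grasp point.
Start: joints at [1.39, 0.359, 0.012, 0, -1.224, -0.288], TCP at [0.305, 0.602, 0.227] pointing down, gripper open.
Joint ranges: [-3.07, 3.07], [-1.43, 2.12], [-1.02, 1.25], [-3.03, 1.67], [-3.05, -0], [-3.03, 3.03]. Speed limits (rad/s): [2.39, 2.39, 3.01, 3.14, 3.14, 3.14].

INTERFACE

Orientations are given as [roll, pitch, yaw] about the fixed x, y, z axes, in that order (R = Rz(yaw) Ry(pitch) Rx(roll)).
In Python, from station import arm gives the robot as it stands. The module is installed in compiled form; this text tells all that it offers.
- The arm moves only by the shell command python3 -m crank 'ROWS' [FORCE]. ROWS is JSON, a list of rows, each an object of numbers: "dx", "dy", "dz": the shift along the world's x, y, z in m; "twist": the turn about the world's z in degrees; "grip": the opening, from -1 (shut) to 1 (fully open). A call has exactly 5 rows; each row is the pose to reach, as a shift and turn from the pose commanded when the call began; what a row does not reach only later rows make up. A row lasts 1/12 s, in which the tool goes at most 41.7 mm and 7.16 degrees, less where a joint would pass 70% of its speed; a pose out of reach is approached as far as the arm can. A call with a gripper value outside its range is refused whole. The fingers move at their own pace and stop on an object; FORCE is the grip in N (left out, the last holds). Time passes only in rows, so rows that repeat a pose let the fingers close, or fill a call up. It gives the time, the measured TCP pose, the force, the opening and the grip force at its end, in the units of the state.
- arm.get_state(): the state, without advancing time (a new reading comes with each control period).
- arm.grab_frame(name): name is "scene" or "top"; returns the picture (400x640x3 uint8, red, green, blue); there is no depth.
- arm.get_calibration(name): a dict with "fx", "fy", "cx", "cy" (pixels), "k1" (the pictures are not rectified: a ray, as slopes to the right and down, at radius r is drawn at 1 + k1 r^2 times it, then the intrinsics apply), "cam_to_world" (4x4, takes a point from camera to world coordinates). Camera axes: x right, y down, z forward; pixel columns grow to the right and rows downward; lengths in m; the calibration is good to about 2 mm. A picture is of the moment at which its call begins. get_calibration takes no time and is no camera call.
- arm.job_done(): hands the job in; it is judged then, once.
The state is a dict: "t": time; "q": joint angles; "qd": joint speeds; "joint_efforts": joint torques, N m; "eef_pos": TCP position; "ee_rot": TCP orientation; "force": force on the tool from outside, world axes, zero at the start; "moment": the same for the moment, N m; "width": finger opening in m; "gripper_force": force on a finger pad.
Only numpy, scipy, OpenCV 4.12 (cv2) and the standard library are available. Lean on these libraries where they do the work, as an engineer would, in place of code of your own. Each camera call takes 0.05 s, during which the arm holds its last target. There are 200 camera calls.

TASK

Set the potter's wheel up for throwing: with the fingertips, gently push the loose round wooden insert across the top of the blue-grey bat until it drops into the bat's round recess and lies fully home, flat and flush. Slide it only, do not pick it up or press hard on it, and leave the jar, the loop tool and the cup where they are.

Things in the scene. Friction and masses are not known exactly. Their poses are not given: they have to be found in the camera images.
- insert: Loose insert disc of pale wood, 125 mm in diameter, 10 mm thick, about 110 g, lower edge bevelled 2 mm. Origin: centre of its underside; z is up through the disc. It starts lying flat on top of the bat, off to one side (any side) of the recess by 38 to 56 mm, overlapping it.
- wheel: Pale grey-green table-top electric potter's wheel: housing 400 x 540 mm (x by y) (spindle 200 mm from its right, -y, end), deck 110 mm above the table, with a tool tray and control panel at its left (+y) end. A black splash pan, 368 mm across, surrounds the head; its rim is 17 mm lower than the bat's top. Fixed. Origin: on the table under the spindle.
- bat: Blue-grey round adapter bat, 280 mm in diameter, 18 mm thick, pinned on the metal wheel head. Origin: on the spindle axis at the bat's underside, z up; its flat top is 18 mm above that, 183 mm above the table. A round recess lies in its middle. The head stays put under light pushes but turns about the spindle if driven round with more than about 0.25 N m.
- recess (a point): Centre of the recess floor, on the spindle axis, 10 mm below the bat's top. The recess has a black floor, is 129 mm in diameter and 10 mm deep, mouth bevelled 2 mm; two black thumb notches, 17 to 22 mm wide and 7 mm deep, reach 84 mm from the axis along the bat's +x and -x. The seated insert's origin lies at this point, within its 2 mm side play.
- jar: Bystander: blue jar with a white lid, 54 mm in diameter, 72 mm high, standing in the tool tray on the wheel's deck (110 mm above the table), beside the splash pan. Origin: centre of its underside.
- loop_tool: Bystander: trimming tool with a wooden handle and a wire loop, about 155 mm long and 14 mm thick, lying in the same tray. Origin: underside, near the middle of its length.
- cup: Bystander: terracotta cup, 80 mm across, 88 mm high, standing on the table to the right (-y) of the wheel. Origin: centre of its underside.

How it is judged:
At the end, for the whole second after the job is handed in: The insert lies at rest inside the recess: its underside within 1.5 mm of the recess floor, its centre within 4 mm of the axis, level within 1.4 degrees. The jar, the loop tool and the cup are within 20 mm of where they stood (horizontal distance between insert and recess below 0.004 m and z of insert in the frame of recess between -0.002 and 0.0015 m and angle between insert's own z axis and vertical below 0.025 rad and linear speed of insert below 0.01 m/s and angular speed of insert below 0.1 rad/s and distance of each of jar, loop_tool, cup from where it was at the start of the episode below 0.02 m); the robot touches nothing.
It fails at once if the insert is lifted more than 8 mm clear of the bat's top (z of insert in the frame of recess above 0.018 m).
It fails at once if the insert is tipped up more than 14 degrees (angle between insert's own z axis and vertical above 0.25 rad).
It fails at once if the insert is pushed off the bat (its centre more than 110 mm from the axis) (horizontal distance between insert and recess above 0.11 m).
It fails at once if the fingers push or press the insert with more than 30 N (contact force between the fingers and insert above 30 N).
It fails at once if the jar, the loop tool or the cup is moved more than 20 mm (distance of any of jar, loop_tool, cup from where it was at the start of the episode above 0.02 m).
It also fails if it takes over 40 s, if anything falls off the work surface, if the arm or the gripper's body presses on something with over 40 N, if the wrist force passes 120 N, or if a joint passes its speed limit or range.

## Working session

There is one attempt and no reset: what is moved stays moved. The work goes in short steps, Python scripts to look and compute and a shell command to move; the robot and the scene stay as the last step left them, time stands still between calls to the robot, and variables do not carry over. Pictures are saved under pics/ and viewed, at most 10 in all, crops included, and the job is handed in when it is done.

```bash
mkdir -p pics; cat > h.py <<'E'
import numpy as np, cv2
from station import arm
def ray(name,uv,z):
    c=arm.get_calibration(name); K=np.array([[c["fx"],0,c["cx"]],[0,c["fy"],c["cy"]],[0,0,1.]])
    T=np.array(c["cam_to_world"])
    p=cv2.undistortPoints(np.array(uv,float).reshape(-1,1,2),K,np.array([c["k1"],0,0,0.]),).reshape(-1,2)
    d=np.c_[p,np.ones(len(p))]@T[:3,:3].T; o=T[:3,3]
    return o+d*((z-o[2])/d[:,2])[:,None]
def snap(name,f):
    im=arm.grab_frame(name)[:,:,::-1].copy(); cv2.imwrite("pics/"+f,im); return im
E
python3 - <<'E'
from h import *
for n in("top","scene"): 
    snap(n,n+"0.png"); c=arm.get_calibration(n); print(c["fx"],c["k1"],np.round(np.array(c["cam_to_world"]),3))
s=arm.get_state(); print(s["t"],s["eef_pos"],s["ee_rot"],s["width"],s["force"])
E
```

```text
367.2158838758754 -0.0846287617512085 [[-2.30e-02 -9.83e-01  1.82e-01  2.98e-01]
 [-1.00e+00  2.20e-02 -6.00e-03 -5.20e-02]
 [ 1.00e-03 -1.82e-01 -9.83e-01  1.32e+00]
 [ 0.00e+00  0.00e+00  0.00e+00  1.00e+00]]
425.04108533523316 -0.08282697208289941 [[-0.873  0.413 -0.26   0.859]
 [ 0.488  0.738 -0.466  0.506]
 [-0.    -0.534 -0.846  1.147]
 [ 0.     0.     0.     1.   ]]
0.1 [0.30479596 0.60179033 0.22571954] [ 3.14011056e+00 -1.48743523e-04 -4.68882208e-01] 0.08755524907892744 [-0.36382011 -0.23698638 -0.43287078]
```

View pics/top0.png

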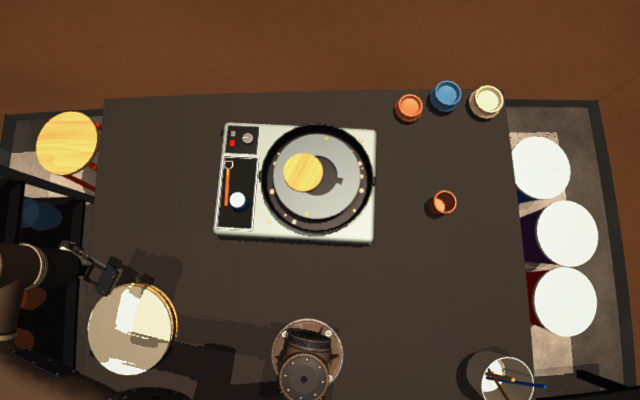

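View pics/scene0.png

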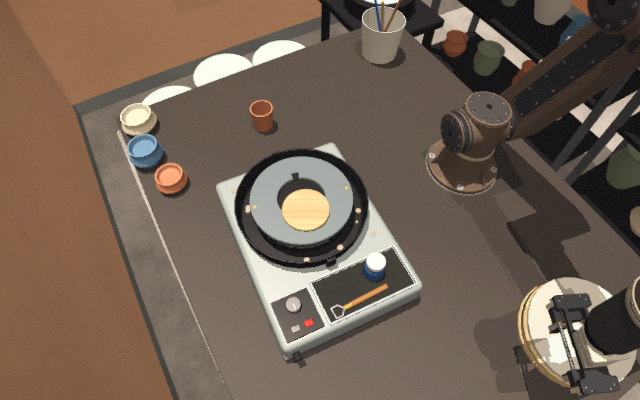

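The top view shows the bat at about (318,178), with the insert at (303,172), up-left of the recess. In the scene view the insert is at (306,210) and the bat at (302,200). Jar and tool are in the +y tray. Next I'll measure by colour.

```bash
cat >> h.py <<'E'
def biggest(m,lo,hi):
    cs,_=cv2.findContours(m,cv2.RETR_EXTERNAL,cv2.CHAIN_APPROX_NONE)
    return max(cs,key=cv2.contourArea).reshape(-1,2).astype(float)
ROI={"top":(245,120,380,240),"scene":(230,145,372,268)}
def circ(P):
    A=np.c_[2*P[:,:2],np.ones(len(P))]; b=(P[:,:2]**2).sum(1); s=np.linalg.lstsq(A,b,rcond=None)[0]
    r=np.sqrt(s[2]+s[0]**2+s[1]**2); return s[:2],r,np.abs(np.hypot(*(P[:,:2]-s[:2]).T)-r)
def rcirc(P):
    for _ in range(6):
        c,r,e=circ(P); k=e<max(0.0025,np.percentile(e,80)) 
        if k.all(): break
        P=P[k]
    return np.round(c,4),round(r,4),len(P)
def measure(name,f):
    im=snap(name,f); x0,y0,x1,y1=ROI[name]; sub=im[y0:y1,x0:x1]; hsv=cv2.cvtColor(sub,cv2.COLOR_BGR2HSV)
    wood=cv2.inRange(hsv,(10,70,120),(35,255,255)); 
    grey=cv2.inRange(hsv,(85,15,70),(125,140,255))
    k=np.ones((3,3),np.uint8)
    bat=cv2.morphologyEx(grey|wood,cv2.MORPH_OPEN,k)
    w=biggest(cv2.morphologyEx(wood,cv2.MORPH_OPEN,k),0,0)+[x0,y0]
    b=cv2.convexHull(biggest(bat,0,0).astype(np.float32)).reshape(-1,2)+[x0,y0]
    print(name,"insert",rcirc(ray(name,w,.193)),"(flush)",rcirc(ray(name,w,.183))[0],"bat",rcirc(ray(name,b,.183)))
    v=im.copy(); cv2.polylines(v,[w.astype(int).reshape(-1,1,2)],1,(0,0,255)); cv2.polylines(v,[b.astype(int).reshape(-1,1,2)],1,(0,255,0))
    return cv2.resize(v[y0:y1,x0:x1],None,fx=2.8,fy=2.8)
E
python3 - <<'E'
from h import *
a=measure("top","t1.png");b=measure("scene","s1.png")
h=max(len(a),len(b)); p=lambda i:cv2.copyMakeBorder(i,0,h-len(i),0,0,0)
cv2.imwrite("pics/m1.png",np.hstack([p(a),p(b)]))
E
```

```text
top insert (array([ 0.596, -0.005]), np.float64(0.0624), 111) (flush) [ 0.5987 -0.0046] bat (array([ 0.5987, -0.0048]), np.float64(0.0641), 27)
scene insert (array([ 0.5993, -0.0031]), np.float64(0.0629), 127) (flush) [ 0.5966 -0.0085] bat (array([ 0.5967, -0.0085]), np.float64(0.0645), 28)
```

View pics/m1.png

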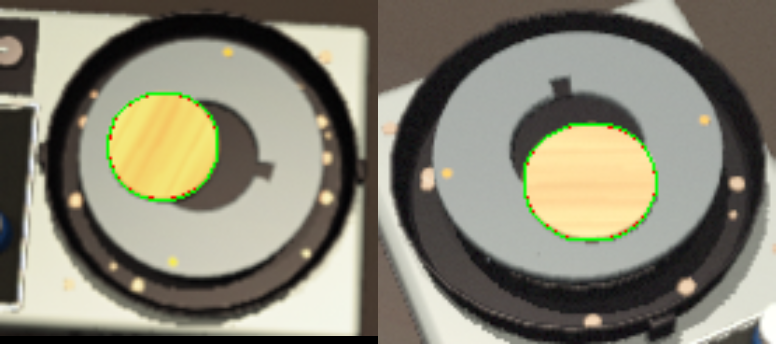

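The insert fits well (both views agree near (0.598,-0.004), radius 0.0627). The bat mask missed the grey, so I'll redo it by brightness.

```bash
python3 - <<'E'
s=open('h.py').read()
s=s.replace("grey=cv2.inRange(hsv,(85,15,70),(125,140,255))","grey=cv2.inRange(hsv,(0,0,100),(180,255,255))")
s=s.replace("b=cv2.convexHull(biggest(bat,0,0)","n,L=cv2.connectedComponents(bat); c=(w-[x0,y0]).mean(0).astype(int); bat=(L==L[c[1],c[0]]).astype(np.uint8)\n    b=cv2.convexHull(biggest(bat,0,0)")
open('h.py','w').write(s)
E
python3 - <<'E'
from h import *
a=measure("top","t2.png");b=measure("scene","s2.png")
h=max(len(a),len(b)); p=lambda i:cv2.copyMakeBorder(i,0,h-len(i),0,0,0)
cv2.imwrite("pics/m2.png",np.hstack([p(a),p(b)]))
E
```

```text
top insert (array([ 0.596, -0.005]), np.float64(0.0624), 111) (flush) [ 0.5987 -0.0046] bat (array([ 0.5865, -0.0482]), np.float64(0.1398), 20)
scene insert (array([ 0.5993, -0.0031]), np.float64(0.0629), 127) (flush) [ 0.5966 -0.0085] bat (array([ 0.5897, -0.0468]), np.float64(0.14), 33)
```

View pics/m2.png

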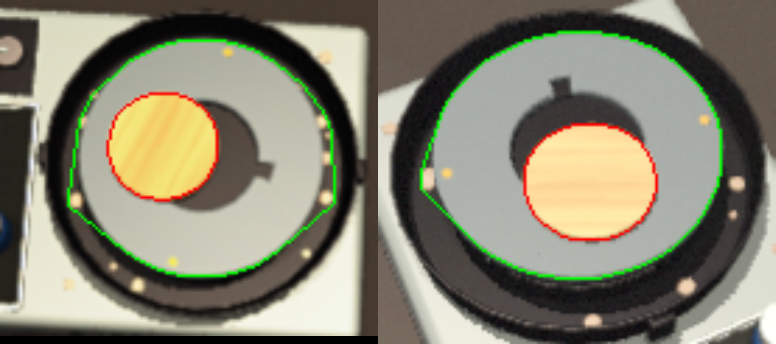

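The fitted radius is 0.140 in both views, so the trimmed fit holds. The bat axis is at about (0.588,-0.0475), and the insert offset is about (+0.0095,+0.0435), 44.5 mm, within the stated range. The push direction is (-0.213,-0.977). I'll push with two fingers 60 mm apart, their line across the push, starting near (0.616,0.079).

```bash
python3 -m crank '[{"dx":0.02,"dy":-0.034,"dz":0.01,"twist":-5,"grip":0.364},{"dx":0.04,"dy":-0.068,"dz":0.01,"twist":-10,"grip":0.364},{"dx":0.06,"dy":-0.1,"dz":0.01,"twist":-15,"grip":0.364},{"dx":0.08,"dy":-0.134,"dz":0.01,"twist":-20,"grip":0.364},{"dx":0.1,"dy":-0.168,"dz":0.01,"twist":-25,"grip":0.364}]'
python3 -m crank '[{"dx":0.02,"dy":-0.034,"dz":0.01,"twist":-5,"grip":0.364},{"dx":0.04,"dy":-0.068,"dz":0.01,"twist":-10,"grip":0.364},{"dx":0.06,"dy":-0.1,"dz":0.01,"twist":-15,"grip":0.364},{"dx":0.08,"dy":-0.134,"dz":0.01,"twist":-20,"grip":0.364},{"dx":0.1,"dy":-0.168,"dz":0.01,"twist":-25,"grip":0.364}]'
python3 -m crank '[{"dx":0.02,"dy":-0.034,"dz":0,"twist":-5,"grip":0.364},{"dx":0.04,"dy":-0.068,"dz":0,"twist":-10,"grip":0.364},{"dx":0.06,"dy":-0.1,"dz":0,"twist":-15,"grip":0.364},{"dx":0.08,"dy":-0.134,"dz":0,"twist":-20,"grip":0.364},{"dx":0.1,"dy":-0.168,"dz":0,"twist":-25.4,"grip":0.364}]'
python3 -m crank '[{"grip":0.364},{"grip":0.364},{"grip":0.364},{"grip":0.364},{"grip":0.364}]'
```

```text
t: 0.72
eef_pos: [0.4055, 0.4326, 0.2367]
ee_rot: [-3.141, 0.0, -0.909]
force: [1.2, 0.2, -0.1]
width: 0.0617
gripper_force: 0.0
t: 1.13
eef_pos: [0.5056, 0.2645, 0.2469]
ee_rot: [-3.141, 0.0, -1.345]
force: [0.8, -0.2, -0.3]
width: 0.0598
gripper_force: 0.0
t: 1.55
eef_pos: [0.6057, 0.0964, 0.2468]
ee_rot: [-3.141, 0.0, -1.789]
force: [1.2, 0.1, -0.5]
width: 0.0598
gripper_force: 0.0invalid input at $[0]: expected keys dx, dy, dz, twist, grip
```

```bash
python3 -m crank '[{"dx":0.011,"dy":-0.016,"dz":0,"twist":0,"grip":0.364},{"dx":0.011,"dy":-0.016,"dz":-0.02,"twist":0,"grip":0.364},{"dx":0.011,"dy":-0.016,"dz":-0.04,"twist":0,"grip":0.364},{"dx":0.011,"dy":-0.016,"dz":-0.052,"twist":0,"grip":0.364},{"dx":0.011,"dy":-0.016,"dz":-0.0595,"twist":0,"grip":0.364}]'
python3 -m crank '[{"dx":-0.001,"dy":-0.004,"dz":0,"twist":0,"grip":0.364},{"dx":-0.002,"dy":-0.008,"dz":0,"twist":0,"grip":0.364},{"dx":-0.0025,"dy":-0.0115,"dz":0,"twist":0,"grip":0.364},{"dx":-0.003,"dy":-0.014,"dz":0,"twist":0,"grip":0.364},{"dx":-0.003,"dy":-0.014,"dz":0,"twist":0,"grip":0.364}]'
python3 - <<'E'
from h import *
b=measure("scene","s3.png"); cv2.imwrite("pics/m3.png",b)
E
```

```text
t: 1.97
eef_pos: [0.6152, 0.0815, 0.1851]
ee_rot: [3.139, -0.001, -1.786]
force: [0.1, -0.2, -0.5]
width: 0.0597
gripper_force: 0.0
t: 2.38
eef_pos: [0.6132, 0.0678, 0.1881]
ee_rot: [-3.14, 0.001, -1.785]
force: [0.3, 0.1, -0.4]
width: 0.0598
gripper_force: 0.0
scene insert (array([ 0.3801, -0.0927]), np.float64(0.0408), 20) (flush) [ 0.375 -0.099] bat (array([ 0.3997, -0.119 ]), np.float64(0.0747), 6)
```

View pics/m3.png

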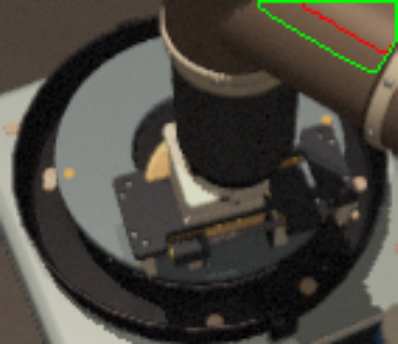

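The arm hides the disc but the fingers sit correctly behind it. The TCP is 118 mm from the axis on the push line, contact is expected at 109 mm and seating at about 64 mm. I'll push slowly by dead reckoning and watch the force.

```bash
python3 -m crank '[{"dx":-0.0008,"dy":-0.0035,"dz":0,"twist":0,"grip":0.364},{"dx":-0.0016,"dy":-0.0075,"dz":0,"twist":0,"grip":0.364},{"dx":-0.0025,"dy":-0.0115,"dz":0,"twist":0,"grip":0.364},{"dx":-0.0034,"dy":-0.0155,"dz":0,"twist":0,"grip":0.364},{"dx":-0.0043,"dy":-0.0195,"dz":0,"twist":0,"grip":0.364}]'
python3 -m crank '[{"dx":-0.0009,"dy":-0.004,"dz":0,"twist":0,"grip":0.364},{"dx":-0.0018,"dy":-0.008,"dz":0,"twist":0,"grip":0.364},{"dx":-0.0026,"dy":-0.012,"dz":0,"twist":0,"grip":0.364},{"dx":-0.0035,"dy":-0.016,"dz":0,"twist":0,"grip":0.364},{"dx":-0.0043,"dy":-0.0195,"dz":0,"twist":0,"grip":0.364}]'
python3 -m crank '[{"dx":-0.0004,"dy":-0.002,"dz":0,"twist":0,"grip":0.364},{"dx":-0.0009,"dy":-0.004,"dz":0,"twist":0,"grip":0.364},{"dx":-0.0012,"dy":-0.0055,"dz":0,"twist":0,"grip":0.364},{"dx":-0.0015,"dy":-0.007,"dz":0,"twist":0,"grip":0.364},{"dx":-0.0017,"dy":-0.008,"dz":0,"twist":0,"grip":0.364}]'
```

```text
t: 2.85
eef_pos: [0.6087, 0.0484, 0.1872]
ee_rot: [-3.141, 0.0, -1.785]
force: [0.3, 0.7, 0.8]
width: 0.0601
gripper_force: 0.4
t: 3.27
eef_pos: [0.6043, 0.0287, 0.1871]
ee_rot: [-3.142, -0.0, -1.785]
force: [0.7, -0.9, 0.2]
width: 0.0596
gripper_force: 0.1
t: 3.68
eef_pos: [0.6026, 0.021, 0.187]
ee_rot: [3.141, -0.0, -1.785]
force: [-0.4, 0.9, 0.6]
width: 0.0598
gripper_force: 0.2
```

```bash
python3 -m crank '[{"dx":-0.0002,"dy":-0.001,"dz":0,"twist":0,"grip":0.364},{"dx":-0.0004,"dy":-0.002,"dz":0,"twist":0,"grip":0.364},{"dx":-0.0006,"dy":-0.003,"dz":0,"twist":0,"grip":0.364},{"dx":-0.0008,"dy":-0.004,"dz":0,"twist":0,"grip":0.364},{"dx":-0.0008,"dy":-0.004,"dz":0,"twist":0,"grip":0.364}]'
python3 -m crank '[{"dx":-0.0001,"dy":-0.0005,"dz":0,"twist":0,"grip":0.364},{"dx":-0.0002,"dy":-0.001,"dz":0,"twist":0,"grip":0.364},{"dx":-0.0003,"dy":-0.0015,"dz":0,"twist":0,"grip":0.364},{"dx":-0.0004,"dy":-0.002,"dz":0,"twist":0,"grip":0.364},{"dx":-0.0004,"dy":-0.002,"dz":0,"twist":0,"grip":0.364}]'
python3 - <<'E'
from h import *
for n in("top","scene"):
    im=snap(n,n+"4.png"); x0,y0,x1,y1=ROI[n]; cv2.imwrite("pics/m4%s.png"%n,cv2.resize(im[y0:y1,x0:x1],None,fx=2.8,fy=2.8))
a,b=cv2.imread("pics/m4top.png"),cv2.imread("pics/m4scene.png"); h=max(len(a),len(b)); p=lambda i:cv2.copyMakeBorder(i,0,h-len(i),0,0,0)
cv2.imwrite("pics/m4.png",np.hstack([p(a),p(b)]))
E
```

```text
t: 4.1
eef_pos: [0.6018, 0.017, 0.1871]
ee_rot: [3.142, -0.0, -1.785]
force: [-1.1, -0.1, 0.2]
width: 0.0597
gripper_force: 0.0
t: 4.52
eef_pos: [0.6015, 0.0151, 0.1871]
ee_rot: [3.142, -0.0, -1.785]
force: [0.0, 0.4, -0.8]
width: 0.0598
gripper_force: 0.0
```

View pics/m4.png

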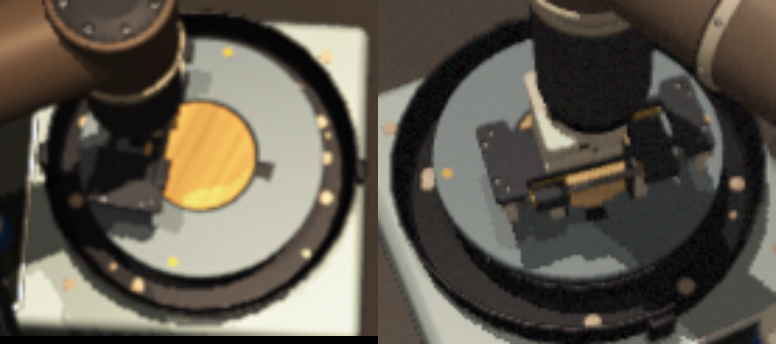

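The disc (left half, near (205,155)) now fills the recess and the bat's near notch shows, so it looks dropped in. I'll raise the hand, move away and measure.

```bash
python3 -m crank '[{"dx":0.001,"dy":0.004,"dz":0.01,"twist":0,"grip":0.364},{"dx":0.001,"dy":0.005,"dz":0.04,"twist":0,"grip":0.364},{"dx":0.001,"dy":0.005,"dz":0.07,"twist":0,"grip":0.364},{"dx":-0.02,"dy":0.035,"dz":0.07,"twist":0,"grip":0.364},{"dx":-0.04,"dy":0.07,"dz":0.07,"twist":0,"grip":0.364}]'
python3 -m crank '[{"dx":-0.02,"dy":0.034,"dz":0,"twist":5,"grip":0.364},{"dx":-0.04,"dy":0.068,"dz":0,"twist":10,"grip":0.364},{"dx":-0.06,"dy":0.1,"dz":0,"twist":15,"grip":0.364},{"dx":-0.08,"dy":0.134,"dz":0,"twist":20,"grip":0.364},{"dx":-0.1,"dy":0.168,"dz":0,"twist":25,"grip":0.364}]'
python3 -m crank '[{"dx":-0.02,"dy":0.034,"dz":0,"twist":5,"grip":0.364},{"dx":-0.04,"dy":0.068,"dz":0,"twist":10,"grip":0.364},{"dx":-0.06,"dy":0.1,"dz":0,"twist":15,"grip":0.364},{"dx":-0.08,"dy":0.134,"dz":0,"twist":20,"grip":0.364},{"dx":-0.1,"dy":0.168,"dz":0,"twist":25,"grip":0.364}]'
python3 - <<'E'
from h import *
a=measure("top","t5.png");b=measure("scene","s5.png")
h=max(len(a),len(b)); p=lambda i:cv2.copyMakeBorder(i,0,h-len(i),0,0,0)
cv2.imwrite("pics/m5.png",np.hstack([p(a),p(b)]))
E
```

```text
t: 5.03
eef_pos: [0.5626, 0.0849, 0.2597]
ee_rot: [-3.138, 0.002, -1.788]
force: [-0.1, 0.8, -0.5]
width: 0.0597
gripper_force: 0.0
t: 5.45
eef_pos: [0.4603, 0.2548, 0.2583]
ee_rot: [-3.14, 0.001, -1.344]
force: [0.7, 0.0, 1.0]
width: 0.0599
gripper_force: 0.0
t: 5.87
eef_pos: [0.3601, 0.423, 0.2583]
ee_rot: [-3.14, 0.001, -0.907]
force: [1.2, 0.5, 0.7]
width: 0.0597
gripper_force: 0.0
top insert (array([ 0.5841, -0.0463]), np.float64(0.0622), 110) (flush) [ 0.5866 -0.0463] bat (array([ 0.5865, -0.0482]), np.float64(0.1397), 20)
scene insert (array([ 0.5922, -0.0398]), np.float64(0.0618), 122) (flush) [ 0.5894 -0.0456] bat (array([ 0.5895, -0.0468]), np.float64(0.1395), 34)
```

View pics/m5.png

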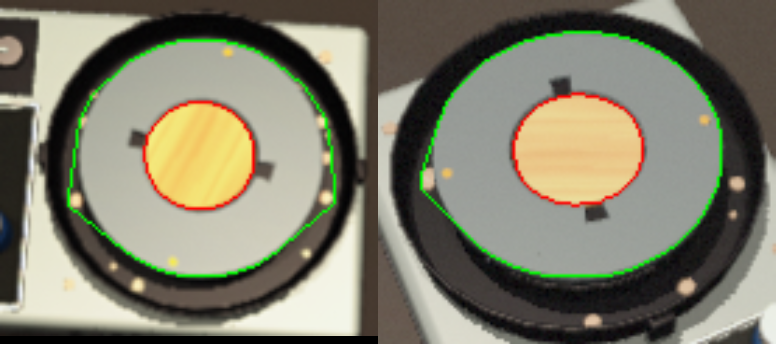

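The disc fills the recess evenly in both views. On the flush plane its offset from the bat is about 1.5–1.9 mm (+y) in both, so it is at flush height. One last check for tilt: I'll compare edge positions by sector between the views.

```bash
python3 - <<'E'
from h import *
B={"top":(.5865,-.0482),"scene":(.5895,-.0468)}; R={}
for n in B:
    im=cv2.imread("pics/%s5.png"%n[0]); x0,y0,x1,y1=ROI[n]; hsv=cv2.cvtColor(im[y0:y1,x0:x1],cv2.COLOR_BGR2HSV)
    w=biggest(cv2.morphologyEx(cv2.inRange(hsv,(10,70,120),(35,255,255)),cv2.MORPH_OPEN,np.ones((3,3),np.uint8)),0,0)+[x0,y0]
    P=ray(n,w,.183)[:,:2]-B[n]; a=np.degrees(np.arctan2(P[:,1],P[:,0]))%360; r=np.hypot(*P.T)
    R[n]=np.array([r[np.abs((a-c+180)%360-180)<22].mean() for c in range(0,360,45)])*1e3
    print(n,np.round(R[n],1))
print(np.round(R["scene"]-R["top"],1))
C={n:np.array(arm.get_calibration(n)["cam_to_world"])[:3,3] for n in B}
k=[]
for c in range(0,360,45):
    u=np.array([np.cos(np.radians(c)),np.sin(np.radians(c))]); p=np.array([.588,-.0475])+.0625*u
    s={n:-(C[n][:2]-p)@u/(C[n][2]-.183) for n in B}; k.append(s["scene"]-s["top"])
k=np.array(k); print("sens mm/mm",np.round(k,2)); d=R["scene"]-R["top"]
A=np.c_[np.ones(8),k,k*np.cos(np.arange(8)*np.pi/4),k*np.sin(np.arange(8)*np.pi/4)]
print("bias,height,tiltx,tilty mm at rim",np.round(np.linalg.lstsq(A,d,rcond=None)[0],2))
E
```

```text
top [63.3 63.8 64.7 63.9 62.5 61.9 60.2 61.5]
scene [62.4 63.3 63.7 63.3 62.7 61.6 61.4 61.1]
[-0.9 -0.5 -1.  -0.6  0.2 -0.3  1.2 -0.3]
sens mm/mm [-0.53 -0.78 -0.57 -0.02  0.55  0.8   0.59  0.04]
bias,height,tiltx,tilty mm at rim [-0.36  0.83  0.3  -0.52]
```

The height (+0.8 mm) and tilt (about 0.6 mm at the rim) are within pixel noise. The trailing edge is not raised and the offset is within the side play, so it is seated.

```bash
python3 -c "
from station import arm
print(arm.job_done())"
```

```text
the job is handed in; nothing more can be done
None
```

I pushed the insert into the bat's recess and handed the job in; the last pictures show it flat and flush to within measurement noise, about 1.5–1.9 mm off the axis, and the verdict was not shown.

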